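# Gauge the welded sleeve

## Robot

A 6-joint arm with a two-finger parallel gripper is mounted at the origin on the work surface. World frame = base frame: x ahead of the robot, y to its left, z up, the work surface at z = 0. Lengths are in m, angles in rad, forces in N, time in s.
With the tool pointing down it reaches from about 0.325 to 0.85 m from the base axis. Payload 4.4 kg.
Tool frame: the origin (TCP) lies midway between the tips of the shut fingers; the grasp point (between the pads) lies 19 mm behind it (arm.pinch_z is the distance from the TCP to the grasp point, in m); x points along the fingers, y is the direction in which the jaws open and shut, and the axes are right-handed (so a half turn about x gives the same grasp; the last joint's range is limited). The gripper opens to 94 mm and grips with 3 to 60 N. Pads are 16 mm wide; open, the fingers measure 119 mm over their backs; the gripper's body (75 mm by 177 mm) begins 78 mm behind the grasp point.
Start: joints at [1.046, 0.207, 1.542, -0, 1.393, -0.15], TCP at [0.211, 0.535, 0.205] pointing down, gripper open.
Joint ranges: [-2.73, 2.73], [-0.86, 2.22], [0.23, 2.46], [-1.11, 4.25], [0.08, 2.63], [-2.82, 2.82]. Speed limits (rad/s): [2.79, 2.79, 3.14, 3.14, 3.14, 3.14].

## Interface

Orientations are given as [roll, pitch, yaw] about the fixed x, y, z axes, in that order (R = Rz(yaw) Ry(pitch) Rx(roll)).
In Python, from cell import get_state, cams, job_done, nets, arm gives the robot as it stands.
- The arm moves only by the shell command python3 -m handwheel 'ROWS' [FORCE]. ROWS is a JSON object of lists of equal length, an entry for each row: "linear": the shift along the tool's x, y, z in units of 30 mm (1.0 is 30 mm), a list of three; "dr": the turn, a rotation vector about the tool's x, y, z in units of 6 degrees (1.0 is 6 degrees), a list of three; "fingers": the finger opening in mm, from 0 to 94. In form: {"linear": [[tx, ty, tz], ...], "dr": [[ax, ay, az], ...], "fingers": [fingers, ...]}. A call has 1 to 20 rows; each row is the pose to reach, as a shift and turn from the pose commanded when the call began, along the tool's axes at that moment; what a row does not reach only later rows make up. A row lasts 1/10 s, in which the tool goes at most 50 mm and 8.59 degrees, less where a joint would pass 70% of its speed; a pose out of reach is approached as far as the arm can. A call with a gripper value outside its range is refused whole. The fingers move at their own pace and stop on an object; FORCE is the grip in N (left out, the last holds). Time passes only in rows, so rows that repeat a pose let the fingers close. It gives the time, the measured TCP pose, the force and the opening at its end, in the units of the state.
- get_state(): the state, without advancing time (a new reading comes with each control period).
- cams.get_image(name): name is "scene" or "side" or "wrist"; returns (picture, depth): 420x560x3 uint8, red, green, blue; 420x560 float32, m along the optical axis (not along the pixel's ray), 0 where there is no reading.
- cams.camera_info(name): a dict with "K" (3x3 intrinsics, pixels), "rvec" (rotation vector, rad) and "tvec" (3), from world to camera coordinates, as OpenCV has them. Camera axes: x right, y down, z forward; pixel columns grow to the right and rows downward; lengths in m; the calibration is good to about 2 mm. The wrist camera is an equidistant fisheye: a pixel r from the principal point sees the ray r / f radians off the axis. A picture is of the moment at which its call begins: read the wrist's pose just before it. camera_info takes no time and is no camera call; for the wrist camera it gives the pose at the moment of the call.
- job_done(): hands the job in, once; it reports no verdict.
Trained networks look in the newest picture that a camera, given by its name, has taken for a name from the list of things; names that differ only in an ending like _2 or _b are one class to them, and where a whole thing is asked for, a point or a joint stands for the part that bears it (a point fixed in the world has none). Each returns a list of dicts, best first, with "p" (0 to 1); they miss things now and then, are a little off and sometimes report something else, mostly with a low value. They report only what shows in the picture. A call takes as long as a camera call. They do not tell look-alikes from the thing itself.
- nets.boxes_of(name, camera): "point" ([x, y, z] in m, in world coordinates, good to about 4 mm: the middle of the surface that is visible of it).
- nets.outline_of(name, camera): "mask" (420x560 bool, what is visible of it).
The state is a dict: "time": time; "q": joint angles; "joint_velocities": joint speeds; "joint_efforts": joint torques, N m; "eef_pos": TCP position; "tcp_rot": TCP orientation; "wrist_force": force on the tool from outside, world axes, zero at the start; "moment": the same for the moment, N m; "grip_width": finger opening in m.
Only numpy, scipy, OpenCV 4.12 (cv2) and the standard library are available. Lean on these libraries where they do the work, as an engineer would, in place of code of your own. Each camera call takes 0.05 s, during which the arm holds its last target. There are 200 camera calls.

## Task

Check the bore of the middle-sized of the three welded steel sleeves with the thicker of the two stepped plug gauges. Lift the gauge out of its wooden block, put its go nose into the sleeve all the way, and then press down on it so that the wider no-go step above the nose is seen to be refused at the sleeve's rim. Leave the gauge standing there upright, and leave the slim gauge alone.

Things in the scene. Friction and masses are not known exactly. Their poses are not given: they have to be found in the camera images.
- gauge_handle (a point): Thicker stepped plug gauge, loose, steel, 0.37 kg, upright, round, 118 mm long. From below: go nose 38 mm long, 28 mm diameter, lowest 14 mm tapered to a 12 mm tip; no-go step 36 mm diameter, 20 mm high; aluminium handle 24 mm diameter, 60 mm high. Point: on the axis at mid-handle, 88 mm above the nose tip, 50 mm above the step's lower face, 30 mm below the top; z is up the gauge.
- block: Fixed wooden block, 80 x 80 mm, 45 mm high, origin at the centre of its underside, z up. The thicker gauge stands in its centre hole: the nose hangs in it with about 2 mm to spare all round and the step rests on the block's top, mid-handle 95 mm above the table. The gauge must be lifted straight up.
- slim_gauge_handle (a point): Slim gauge, a bystander of the same form, length and heights: nose 18, step 24, handle 16 mm diameter, loose in a like wooden block of its own. Point on its axis at mid-handle, 95 mm above the table; its top is at 125 mm, so carry the other gauge over or round it. The two gauges are at least 110 mm apart; either may be the nearer.
- sleeve_mouth (a point): Centre of the rim of the sleeve to check, z up. Fixed upright steel tube, bore 32 mm, outside 46 mm, on a 90 mm square flange; rim 56 mm above the table, bore 48 mm deep. Gauge home: its step rests on the rim, mid-handle 50 mm above this point. Bystanders: two sleeves of equal height, bores 20 and 46 mm (outside 32 and 62 mm), placed differently each time; a wrench lies flat beyond.
Mind the look-alikes: they are no part of the job. What is shaped like the part that bears gauge_handle but blue or orange is not meant.

How it is judged:
On the way, in this order (a step that is already met when the one before it is completed fails the run):
1. the gauge's go nose has entered the middle-sized sleeve (13 mm or more) (horizontal distance between gauge_handle and sleeve_mouth below 0.012 m and angle between gauge_handle's own z axis and vertical below 0.17 rad and z of gauge_handle in the frame of sleeve_mouth below 0.075 m), for 0.05 s.
2. with the go nose fully in, the gauge is pressed down and the no-go step is refused at the rim (7 N or more on the sleeve, the gauge's own weight included, for 0.2 s) (horizontal distance between gauge_handle and sleeve_mouth below 0.012 m and angle between gauge_handle's own z axis and vertical below 0.17 rad and z of gauge_handle in the frame of sleeve_mouth between 0.042 and 0.056 m and contact force between gauge and sleeve above 7 N), for 0.2 s.
At the end, for the whole second after the job is handed in: The thicker gauge stands released and at rest in the middle-sized sleeve, its axis within 12 mm of the sleeve's at mid-handle and within 10 degrees of upright, its no-go step resting on the rim (within 6 mm); the slim gauge is within 30 mm of where it began (horizontal distance between gauge_handle and sleeve_mouth below 0.012 m and angle between gauge_handle's own z axis and vertical below 0.17 rad and z of gauge_handle in the frame of sleeve_mouth between 0.042 and 0.056 m and linear speed of gauge below 0.02 m/s and distance of slim_gauge_handle from where it was at the start of the episode below 0.03 m); the robot touches nothing.
It fails at once if the slim gauge is pulled or knocked out of its place (moved over 30 mm) (distance of slim_gauge_handle from where it was at the start of the episode above 0.03 m).
It also fails if it takes over 40 s, if anything falls off the work surface, if the arm or the gripper's body presses on something with over 40 N, if the wrist force passes 120 N, or if a joint passes its speed limit or range.

## Working session

There is one attempt and no reset: what is moved stays moved. The work goes in short steps, Python scripts to look and compute and a shell command to move; the robot and the scene stay as the last step left them, time stands still between calls to the robot, and variables do not carry over. Pictures are saved under pics/ and viewed, about 8 in all and at most 12, crops included, and the job is handed in when it is done.

```bash
ls; mkdir -p pics
cat > h.py <<'E'
import numpy as np,cv2
from scipy.spatial.transform import Rotation as Ro
from cell import get_state,cams,nets,arm,job_done
def grab(n,save=None):
    info=cams.camera_info(n); im,d=cams.get_image(n)
    if save: cv2.imwrite('pics/'+save,im[:,:,::-1])
    return im,d,info
def cloud(d,info,fish=False):
    K=np.array(info['K']);h,w=d.shape
    u,v=np.meshgrid(np.arange(w),np.arange(h))
    x=(u-K[0,2])/K[0,0];y=(v-K[1,2])/K[1,1]
    if fish:
        r=np.hypot(x,y);s=np.where(r>1e-6,np.tan(np.minimum(r,1.5))/np.maximum(r,1e-6),1);x,y=x*s,y*s
    P=np.stack([x*d,y*d,d],-1)
    R=cv2.Rodrigues(np.array(info['rvec'],float))[0]
    return (P-np.array(info['tvec']).ravel())@R
E
python3 - <<'E'
from h import *
for n in('scene','side'):
    im,d,i=grab(n,n+'0.png'); np.savez('/tmp/'+n,im=im,d=d,P=cloud(d,i))
    for t in('gauge_handle','slim_gauge_handle','block','sleeve_mouth'):
        print(n,t,[(np.round(b['point'],3).tolist(),round(b['p'],2)) for b in nets.boxes_of(t,n)])
a=cv2.imread('pics/scene0.png');print(get_state()); print(arm.pinch_z)
E
```

```text
pics
scene gauge_handle [([0.494, 0.147, 0.08], 0.95), ([0.456, 0.256, 0.064], 0.93), ([0.599, 0.126, 0.068], 0.77), ([0.39, 0.13, 0.079], 0.62), ([0.505, 0.034, 0.069], 0.6)]
scene slim_gauge_handle [([0.567, 0.284, 0.083], 0.9)]
scene block [([0.506, 0.156, 0.045], 0.71), ([0.492, 0.146, 0.083], 0.71)]
scene sleeve_mouth [([0.642, -0.14, 0.008], 0.97)]
side gauge_handle [([0.476, 0.139, 0.085], 0.7), ([0.581, 0.113, 0.062], 0.68), ([0.493, 0.018, 0.065], 0.66), ([0.45, 0.243, 0.063], 0.64), ([0.378, 0.121, 0.066], 0.55)]
side slim_gauge_handle [([0.548, 0.279, 0.079], 0.54)]
side block [([0.467, 0.119, 0.038], 0.64)]
side sleeve_mouth [([0.615, -0.168, 0.01], 0.92), ([0.474, 0.138, 0.083], 0.53)]
{'time': 0.5, 'q': array([ 1.04549005e+00,  2.06645994e-01,  1.54155005e+00, -1.35514928e-05,
        1.39349923e+00, -1.50530077e-01]), 'joint_velocities': array([-0.00065723, -0.00231943, -0.00052543,  0.00042674,  0.00078031,
        0.00032987]), 'joint_efforts': array([-7.33877041e-04, -3.70486629e+01, -2.81436360e+01,  6.97052130e-02,
        2.89149798e-02, -4.80862411e-05]), 'eef_pos': array([0.21050368, 0.53505236, 0.20539674]), 'tcp_rot': array([-1.59207024,  1.57069284, -1.96684406]), 'wrist_force': array([0.47761503, 0.6094558 , 0.01846064]), 'moment': array([-0.00872216,  0.01765516,  0.01091666]), 'grip_width': 0.09385666831030398}
0.0188
```

View pics/scene0.png

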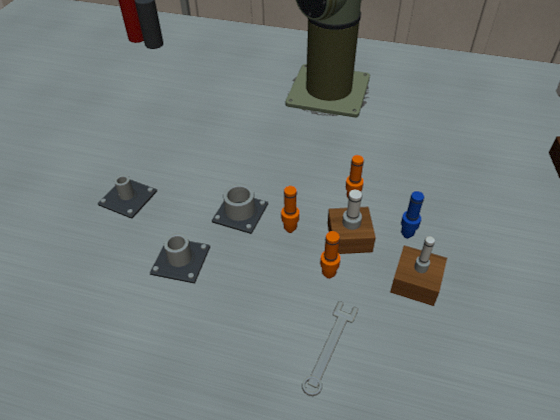

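View pics/side0.png

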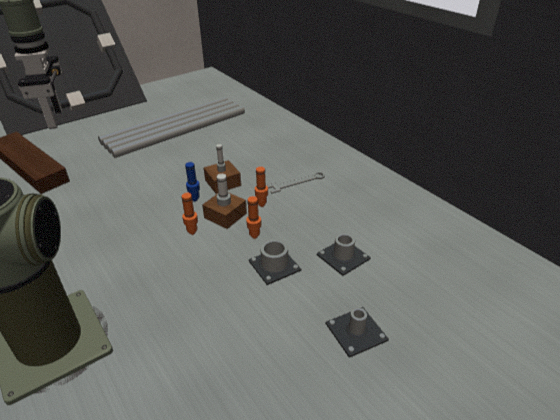

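The scene picture shows the thick grey gauge in its block at (353,215), with orange look-alikes at (290,208), (331,255) and (356,175) and a blue one at (412,215). The slim gauge is at (427,252). The sleeves are large at (239,200), small at (124,188) and middle at (178,250), which is the target. The side picture agrees, with the middle sleeve at (345,245).

```bash
cat > m.py <<'E'
from h import *
from scipy.optimize import least_squares
def fit(p,r):
    f=least_squares(lambda c:np.hypot(*(p-c).T)-r,p.mean(0),loss='soft_l1',f_scale=.002); return f.x,np.abs(f.fun).mean()
E
python3 - <<'E'
from m import *
for n in('scene','side'):
    z=np.load('/tmp/%s.npz'%n);P=z['P'].reshape(-1,3)
    for nm,c in(('thick',(.487,.143)),('slim',(.56,.282)),('o1',(.59,.12)),('o2',(.5,.027)),('b',(.453,.25)),('o3',(.385,.126))):
        s=P[(np.hypot(*(P[:,:2]-c).T)<.035)&(P[:,2]>.072)&(P[:,2]<.135)]
        if len(s)<8: print(n,nm,len(s));continue
        print(n,nm,len(s),fit(s[:,:2],.008 if nm=='slim' else .012),'ztop',np.percentile(s[:,2],98).round(4))
    s=P[(np.hypot(*(P[:,:2]-(.63,-.15)).T)<.06)&(P[:,2]>.045)&(P[:,2]<.07)]
    t=s[s[:,2]>.0535]; print(n,'rim',len(t),fit(t[:,:2],.0195),np.median(t[:,2]),t[:,:2].min(0),t[:,:2].max(0))
s=get_state();print(Ro.from_euler('xyz',s['tcp_rot']).as_matrix().round(3))
E
```

```text
scene thick 329 (array([0.48464912, 0.1482619 ]), np.float64(0.0016963506814644414)) ztop 0.1239
scene slim 242 (array([0.55774546, 0.28731779]), np.float64(0.0011396560486721529)) ztop 0.1241
scene o1 328 (array([0.58661163, 0.12781828]), np.float64(0.001883121720224895)) ztop 0.1176
scene o2 276 (array([0.49879193, 0.02980969]), np.float64(0.001774843332031226)) ztop 0.1172
scene b 305 (array([0.45179085, 0.25837877]), np.float64(0.0017750846220792962)) ztop 0.117
scene o3 267 (array([0.38104152, 0.13522325]), np.float64(0.0017527739783984647)) ztop 0.1169
scene rim 102 (array([ 0.62821773, -0.15342903]), np.float64(0.001661430464037426)) 0.054397553589867205 [ 0.60565404 -0.17574153] [ 0.65114638 -0.13116801]
side thick 208 (array([0.48359676, 0.1452905 ]), np.float64(0.0017412948527293557)) ztop 0.1264
side slim 109 (array([0.55654121, 0.28460466]), np.float64(0.0015978279346040192)) ztop 0.1259
side o1 170 (array([0.58596155, 0.1249215 ]), np.float64(0.0018434743427191765)) ztop 0.12
side o2 199 (array([0.49813046, 0.02693757]), np.float64(0.0017106247256457312)) ztop 0.1202
side b 165 (array([0.45062474, 0.25498318]), np.float64(0.0017610756013945095)) ztop 0.1195
side o3 202 (array([0.38009833, 0.13235613]), np.float64(0.0017663240305487095)) ztop 0.1195
side rim 130 (array([ 0.6238794 , -0.15842869]), np.float64(0.0018563458115406289)) 0.056347391399705515 [ 0.6007706  -0.18138338] [ 0.64754693 -0.13699745]
[[-0.     0.366  0.931]
 [-0.     0.931 -0.366]
 [-1.    -0.    -0.   ]]
```

```bash
python3 -m handwheel '{"linear":[[-0.67,-8.7,13.2],[-0.67,-8.7,13.2],[-0.67,-8.7,13.2],[-0.67,-8.7,13.2],[-0.67,-8.7,13.2],[-0.67,-8.7,13.2],[-0.67,-8.7,13.2],[-0.67,-8.7,13.2],[-0.67,-8.7,13.2],[-0.67,-8.7,13.2],[-0.67,-8.7,13.2],[-0.67,-8.7,13.2],[-0.67,-8.7,13.2]],"dr":[[0,0,0],[0,0,0],[0,0,0],[0,0,0],[0,0,0],[0,0,0],[0,0,0],[0,0,0],[0,0,0],[0,0,0],[0,0,0],[0,0,0],[0,0,0]],"fingers":[94,94,94,94,94,94,94,94,94,94,94,94,94]}' 20
python3 - <<'E'
from m import *
im,d,i=grab('wrist','w1.png');P=cloud(d,i,True).reshape(-1,3)
R=cv2.Rodrigues(np.array(i['rvec'],float))[0];print('cam',-R.T@np.ravel(i['tvec']),R[2])
s=P[(np.hypot(*(P[:,:2]-(.484,.147)).T)<.035)&(P[:,2]>.072)&(P[:,2]<.135)]
print(len(s),s.max(0) if len(s) else 0)
if len(s):
    print(fit(s[:,:2],.012)); t=s[s[:,2]>.118];print(len(t),t.mean(0),t.min(0),t.max(0))
print(get_state()['eef_pos'])
E
```

```text
time: 1.8
eef_pos: [0.4827, 0.1482, 0.2254]
tcp_rot: [2.931, 1.57, 2.557]
wrist_force: [0.3, 0.3, -0.7]
grip_width: 0.0936
cam [0.41273067 0.17477267 0.40470194] [ 0.2386956  -0.0941774  -0.96651696]
829 [0.49473835 0.15835925 0.12673187]
(array([0.48301408, 0.14567919]), np.float64(0.002708821798449741))
599 [0.48193913 0.14601251 0.12442717] [0.47060874 0.1333694  0.11800151] [0.49473835 0.15802143 0.12673187]
[0.48263885 0.14837995 0.22543439]
```

View pics/w1.png

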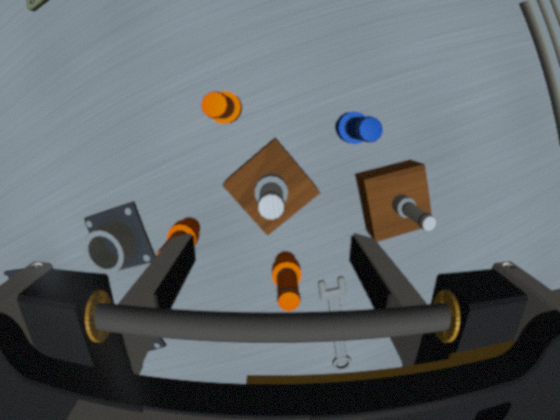

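The wrist picture shows the thick gauge at (271,205), central below the tool. The orange and blue ones are clear of the finger paths. I'll descend and grip.

```bash
python3 -m handwheel '{"linear":[[1,-0.07,0.03],[2.5,-0.07,0.03],[3.9,-0.07,0.03],[4.6,-0.07,0.03],[4.87,-0.07,0.03],[4.87,-0.07,0.03],[4.87,-0.07,0.03],[4.87,-0.07,0.03],[4.87,-0.07,0.03],[4.87,-0.07,0.03],[4.87,-0.07,0.03],[4.87,-0.07,0.03],[4.87,-0.07,0.03],[4.87,-0.07,0.03]],"dr":[[0,0,0],[0,0,0],[0,0,0],[0,0,0],[0,0,0],[0,0,0],[0,0,0],[0,0,0],[0,0,0],[0,0,0],[0,0,0],[0,0,0],[0,0,0],[0,0,0]],"fingers":[70,60,50,50,50,50,18,18,18,18,18,18,18,18]}' 25
```

```text
time: 3.25
eef_pos: [0.4847, 0.1453, 0.0806]
tcp_rot: [0.666, 1.568, 0.291]
wrist_force: [-0.1, 0.6, 5.6]
grip_width: 0.024
```

```bash
python3 -m handwheel '{"linear":[[-0.3,0,0],[-0.8,0,0],[-1.5,0,0],[-2.5,0,0],[-3.7,0,0],[-4.7,0,0],[-5,0,0],[-5,0,0]],"dr":[[0,0,0],[0,0,0],[0,0,0],[0,0,0],[0,0,0],[0,0,0],[0,0,0],[0,0,0]],"fingers":[18,18,18,18,18,18,18,18]}' 25
python3 - <<'E'
from h import *
s=get_state();R=Ro.from_euler('xyz',s['tcp_rot']).as_matrix();print(R.round(4),s['eef_pos'])
print((R.T@(np.array([.600,-.115,s['eef_pos'][2]])-s['eef_pos'])/.03).round(2))
E
```

```text
time: 4.05
eef_pos: [0.4838, 0.1448, 0.23]
tcp_rot: [0.259, 1.57, -0.116]
wrist_force: [0.5, -0.1, -3.7]
grip_width: 0.0234
[[ 1.300e-03  3.662e-01  9.305e-01]
 [-1.000e-04  9.305e-01 -3.662e-01]
 [-1.000e+00  3.000e-04  1.200e-03]] [0.48375785 0.14480289 0.22998638]
[ 0.01 -6.64  6.78]
```

```bash
python3 -m handwheel '{"linear":[[0,-0.8,1.1],[0,-1.9,2.5],[0,-3,4],[0,-4,5.4],[0,-5,6.8],[0,-6,8.2],[0,-7,9.5],[0,-7.5,10.2],[0,-7.66,10.4],[0,-7.66,10.4],[0,-7.66,10.4],[0,-7.66,10.4],[0,-7.66,10.4]],"dr":[[0,0,0],[0,0,0],[0,0,0],[0,0,0],[0,0,0],[0,0,0],[0,0,0],[0,0,0],[0,0,0],[0,0,0],[0,0,0],[0,0,0],[0,0,0]],"fingers":[18,18,18,18,18,18,18,18,18,18,18,18,18]}' 25
python3 - <<'E'
from m import *
im,d,i=grab('wrist','w2.png');P=cloud(d,i,True);np.savez('/tmp/w2',im=im,P=P);P=P.reshape(-1,3)
s=get_state();R=Ro.from_euler('xyz',s['tcp_rot']).as_matrix();print(s['eef_pos'],R[:,0])
t=P[(np.hypot(*(P[:,:2]-(.625,-.157)).T)<.035)&(P[:,2]>.05)&(P[:,2]<.063)]
print('rim',len(t),fit(t[:,:2],.0195),np.median(t[:,2]),t.min(0),t.max(0),(t.min(0)+t.max(0))/2)
c=t[:,:2]
f=least_squares(lambda p:np.hypot(*(c-p[:2]).T)-p[2],[.625,-.157,.02],loss='soft_l1',f_scale=.002);print(f.x)
for n in('scene','side'):
    im,d,i=grab(n,n+'2.png');P=cloud(d,i);Q=P.reshape(-1,3)
    for lo,hi in((.24,.26),(.22,.24),(.2,.22)):
        pass
    a=s['eef_pos']
    g=Q[(np.hypot(*(Q[:,:2]-a[:2]).T)<.03)&(Q[:,2]>.155)&(Q[:,2]<.19)]
    h=Q[(np.hypot(*(Q[:,:2]-a[:2]).T)<.03)&(Q[:,2]>.196)&(Q[:,2]<.212)]
    for nm,x,r in(('nose',g[g[:,2]>.175],.014),('step',h,.018)):
        if len(x)>5: print(n,nm,len(x),fit(x[:,:2],r))
    print('zmin',g[:,2].min() if len(g) else None)
E
```

```text
time: 5.35
eef_pos: [0.6894, -0.1814, 0.2297]
tcp_rot: [2.636, 1.57, 2.263]
wrist_force: [-0.2, -0.2, -4.2]
grip_width: 0.0237
[ 0.68952788 -0.18162836  0.22990003] [ 1.99748716e-04 -2.91369078e-06 -9.99999980e-01]
rim 708 (array([ 0.62517611, -0.15668489]), np.float64(0.0017648561964392015)) 0.055790688235865804 [ 0.60242103 -0.17900029  0.05023559] [ 0.64783012 -0.13433539  0.05878045] [ 0.62512557 -0.15666784  0.05450802]
[ 0.62517198 -0.15668346  0.01917823]
scene nose 93 (array([ 0.68853615, -0.17942252]), np.float64(0.0006316957304607501))
scene step 239 (array([ 0.68822044, -0.1799189 ]), np.float64(0.001381116122590185))
zmin 0.15654872225357377
side nose 78 (array([ 0.68819944, -0.18200341]), np.float64(0.000989248526161787))
side step 114 (array([ 0.68825405, -0.18220717]), np.float64(0.0008903062247810874))
zmin 0.15855688243664096
```

View pics/w2.png

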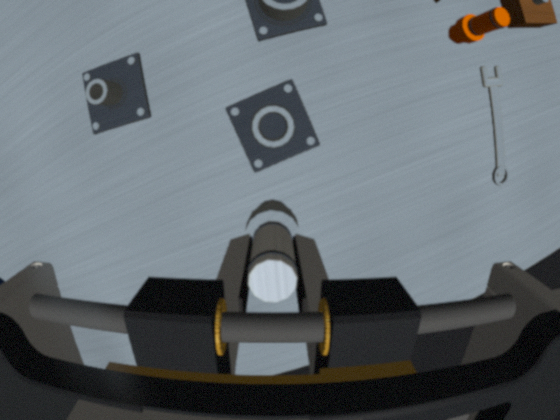

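The picture shows the gauge held upright at (272,250), with the middle sleeve's rim at (273,127), between the large sleeve (top) and the small one (97,92). I'll move over the bore and stop just above the rim.

```bash
python3 -m handwheel '{"linear":[[0,0,-1],[0,0,-2],[0.3,0,-2.26],[1.3,0,-2.26],[2.3,0,-2.26],[2.8,0,-2.26],[2.8,0,-2.26],[2.8,0,-2.26],[2.8,0,-2.26]],"dr":[[0,0,0],[0,0,0],[0,0,0],[0,0,0],[0,0,0],[0,0,0],[0,0,0],[0,0,0],[0,0,0]],"fingers":[18,18,18,18,18,18,18,18,18]}' 25
python3 - <<'E'
from m import *
s=get_state();a=s['eef_pos'];print(a)
vis=[]
for n in('scene','side'):
    im,d,i=grab(n);P=cloud(d,i);Q=P.reshape(-1,3)
    r=np.hypot(*(Q[:,:2]-a[:2]).T);z=Q[:,2]
    for nm,x,rad in(('nose',Q[(r<.025)&(z>.09)&(z<.106)],.014),('step',Q[(r<.03)&(z>.113)&(z<.128)],.018),('outer',Q[(r<.035)&(z>.02)&(z<.048)],.023)):
        if len(x)>5: print(n,nm,len(x),fit(x[:,:2],rad))
    K=np.array(i['K']);p,_=cv2.projectPoints(np.array([[a[0],a[1],.08]]),np.array(i['rvec'],float),np.array(i['tvec'],float),K,None);u,v=p.ravel().astype(int)
    vis.append(cv2.resize(im[v-35:v+35,u-35:u+35],(400,400),interpolation=cv2.INTER_CUBIC))
cv2.imwrite('pics/near.png',np.hstack(vis)[:,:,::-1])
E
```

```text
time: 6.4
eef_pos: [0.6283, -0.1589, 0.1478]
tcp_rot: [-0.006, 1.567, -0.38]
wrist_force: [-0.0, 0.6, -3.6]
grip_width: 0.0237
[ 0.62830131 -0.1589238   0.14778164]
scene nose 85 (array([ 0.62860667, -0.15705806]), np.float64(0.0007708654695255748))
scene step 127 (array([ 0.62825627, -0.1570245 ]), np.float64(0.0007861188266926082))
scene outer 376 (array([ 0.62823954, -0.15288257]), np.float64(0.003189746023447103))
side nose 73 (array([ 0.627915  , -0.15929267]), np.float64(0.0009361632955570084))
side step 90 (array([ 0.62773985, -0.15945826]), np.float64(0.0008579485251683556))
side outer 254 (array([ 0.62486995, -0.15755138]), np.float64(0.002487441647909086))
```

View pics/near.png

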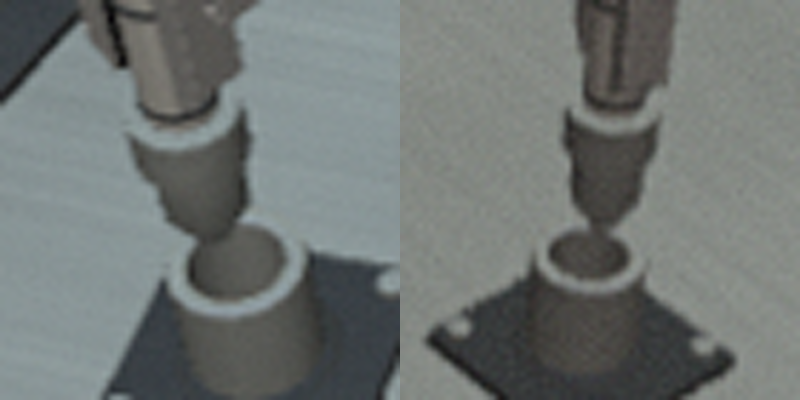

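The near views show the nose tip at (207,235) in the left crop, against a rim centre of about (238,268). In the right crop the tip is at (600,225) and the rim centre at (588,262). The offset is doubtful, so I'll overlay projected models to check it.

Run:
```python
from m import *
from scipy.optimize import minimize
th=np.linspace(0,2*np.pi,60);vis=[];S=8
tip=.0745  # nose tip height
for n in('scene','side'):
    im,d,i=grab(n);K=np.array(i['K']);rv=np.array(i['rvec'],float);tv=np.array(i['tvec'],float)
    pr=lambda p:cv2.projectPoints(np.asarray(p,float),rv,tv,K,None)[0].reshape(-1,2)
    u,v=pr([[.628,-.158,.085]])[0].astype(int);o=np.array([u-25,v-30])
    big=cv2.resize(im[v-30:v+30,u-25:u+25],(400,480),interpolation=cv2.INTER_CUBIC).copy()
    def dr(c,r,z,col):
        p=pr(np.c_[c[0]+r*np.cos(th),c[1]+r*np.sin(th),0*th+z]);cv2.polylines(big,[np.round((p-o+.5)*S).astype(np.int32)],True,col,1)
    rim=(.6252,-.1567);g=(.628,-.1585)
    dr(rim,.023,.056,(255,0,0));dr(rim,.016,.056,(255,0,0))
    for r,z in((.006,tip),(.014,tip+.014),(.014,tip+.038),(.018,tip+.038),(.018,tip+.058)): dr(g,r,z,(0,255,0))
    vis.append(big)
cv2.imwrite('pics/ov.png',np.hstack(vis)[:,:,::-1])
```

```text
(no output)
```

View pics/ov.png

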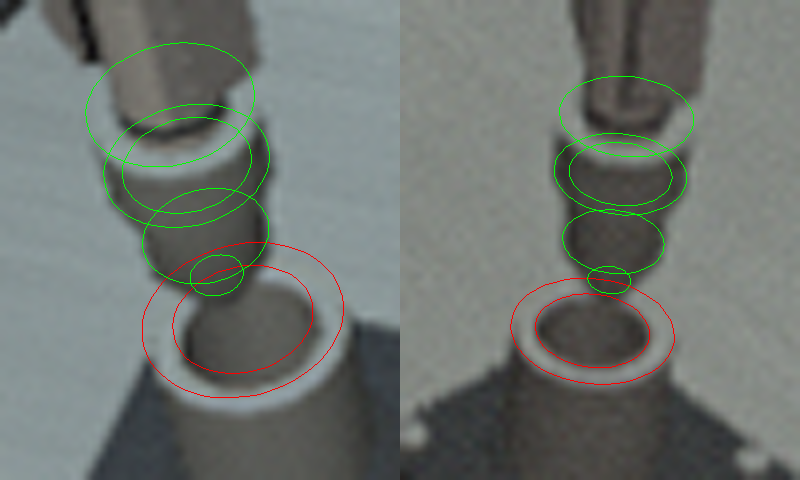

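The overlay shows the model (gauge about 2.3 mm +x and 1.4 mm −y of the sleeve) matching both views to within about 1 mm. The left view has a common calibration shift: the rim is drawn at (243,320) but seen at (250,333), and the step is shifted likewise. I'll correct and insert slowly.

```bash
python3 -m handwheel '{"linear":[[0,0.02,-0.09],[0,0.02,-0.09],[0.3,0.02,-0.09],[0.6,0.02,-0.09],[0.75,0.02,-0.09],[0.9,0.02,-0.09],[1.0,0.02,-0.09],[1.1,0.02,-0.09],[1.1,0.02,-0.09]],"dr":[[0,0,0],[0,0,0],[0,0,0],[0,0,0],[0,0,0],[0,0,0],[0,0,0],[0,0,0],[0,0,0]],"fingers":[18,18,18,18,18,18,18,18,18]}' 25
```

```text
time: 7.5
eef_pos: [0.6242, -0.1566, 0.112]
tcp_rot: [2.849, 1.57, 2.474]
wrist_force: [-0.3, -0.5, -3.0]
grip_width: 0.0238
```

```bash
python3 -m handwheel '{"linear":[[0.15,0,0],[0.3,0,0],[0.45,0,0],[0.55,0,0],[0.65,0,0],[0.65,0,0]],"dr":[[0,0,0],[0,0,0],[0,0,0],[0,0,0],[0,0,0],[0,0,0]],"fingers":[18,18,18,18,18,18]}' 25
```

```text
time: 8.1
eef_pos: [0.6243, -0.1566, 0.0923]
tcp_rot: [2.75, 1.57, 2.375]
wrist_force: [1.0, 0.1, -3.1]
grip_width: 0.0236
```

```bash
python3 -m handwheel '{"linear":[[0.05,0,0],[0.1,0,0],[0.15,0,0],[0.15,0,0]],"dr":[[0,0,0],[0,0,0],[0,0,0],[0,0,0]],"fingers":[18,18,18,18]}' 25
```

```text
time: 8.5
eef_pos: [0.6249, -0.1569, 0.0918]
tcp_rot: [-0.171, 1.569, -0.545]
wrist_force: [-4.7, 0.9, 10.6]
grip_width: 0.0236
```

```bash
python3 -m handwheel '{"linear":[[0.05,0,0],[0.05,0,0],[0.05,0,0],[0.05,0,0],[0.05,0,0]],"dr":[[0,0,0],[0,0,0],[0,0,0],[0,0,0],[0,0,0]],"fingers":[18,18,18,18,18]}' 25
python3 - <<'E'
from m import *
print(get_state()['wrist_force'],get_state()['eef_pos'])
vis=[]
for n in('scene','side'):
    im,d,i=grab(n);Q=cloud(d,i).reshape(-1,3);r=np.hypot(*(Q[:,:2]-(.625,-.157)).T);x=Q[(r<.028)&(Q[:,2]>.06)&(Q[:,2]<.082)];print(n,len(x),np.percentile(x[:,2],[2,98]),fit(x[:,:2],.018))
    p=cv2.projectPoints(np.array([[.625,-.157,.075]]),np.array(i['rvec'],float),np.array(i['tvec'],float),np.array(i['K']),None)[0].ravel().astype(int)
    vis.append(cv2.resize(im[p[1]-30:p[1]+30,p[0]-25:p[0]+25],(400,480),interpolation=cv2.INTER_CUBIC))
cv2.imwrite('pics/home.png',np.hstack(vis)[:,:,::-1])
E
```

```text
time: 9.0
eef_pos: [0.6255, -0.1572, 0.0916]
tcp_rot: [-0.11, 1.568, -0.485]
wrist_force: [-5.8, 2.8, 12.5]
grip_width: 0.0237
[-5.83504388  2.81173859 12.4958478 ] [ 0.62549208 -0.1571663   0.09163381]
scene 212 [0.06096606 0.08068146] (array([ 0.62296472, -0.15541606]), np.float64(0.002245290058493787))
side 158 [0.06050443 0.08096764] (array([ 0.62485785, -0.15675502]), np.float64(0.0020347143444070298))
```

View pics/home.png

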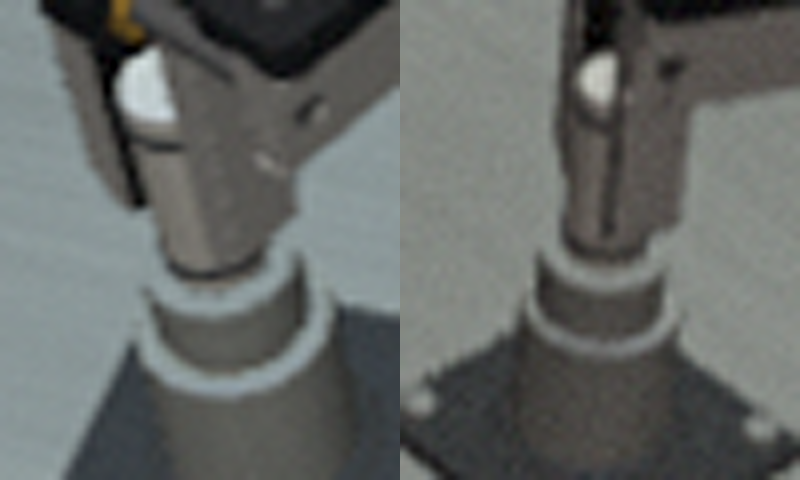

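The step sits on the rim in both views, at (230,350) on the left and (600,330) on the right, with about 12.5 N up at the wrist. I'll release and rise.

```bash
python3 -m handwheel '{"linear":[[-0.1,0,0],[-0.1,0,0],[-0.1,0,0],[-0.1,0,0],[-0.1,0,0],[-0.1,0,0],[-0.1,0,0],[-0.6,0,0],[-1.6,0,0],[-3,0,0],[-4.5,0,0],[-5.5,0,0],[-5.5,0,0],[-5.5,0,0]],"dr":[[0,0,0],[0,0,0],[0,0,0],[0,0,0],[0,0,0],[0,0,0],[0,0,0],[0,0,0],[0,0,0],[0,0,0],[0,0,0],[0,0,0],[0,0,0],[0,0,0]],"fingers":[24,30,45,60,60,60,60,60,60,60,60,60,60,60]}' 25
python3 - <<'E'
from m import *
s=get_state();print(s['eef_pos'],s['wrist_force'],s['grip_width'])
vis=[]
for n in('scene','side'):
    im,d,i=grab(n);Q=cloud(d,i).reshape(-1,3);r=np.hypot(*(Q[:,:2]-(.625,-.157)).T)
    for lo,hi,R in((.06,.074,.018),(.082,.105,.012),(.105,.13,.012)):
        x=Q[(r<.035)&(Q[:,2]>lo)&(Q[:,2]<hi)];print(n,len(x),fit(x[:,:2],R))
    print('top',np.percentile(Q[(r<.03)&(Q[:,2]<.15)][:,2],99.5))
    p=cv2.projectPoints(np.array([[.625,-.157,.085]]),np.array(i['rvec'],float),np.array(i['tvec'],float),np.array(i['K']),None)[0].ravel().astype(int)
    x=Q[(np.hypot(*(Q[:,:2]-(.557,.286)).T)<.035)&(Q[:,2]>.072)&(Q[:,2]<.135)];print('slim',fit(x[:,:2],.008))
    vis.append(cv2.resize(im[p[1]-30:p[1]+30,p[0]-25:p[0]+25],(400,480),interpolation=cv2.INTER_CUBIC))
cv2.imwrite('pics/end.png',np.hstack(vis)[:,:,::-1])
E
```

```text
time: 10.5
eef_pos: [0.6249, -0.1569, 0.2536]
tcp_rot: [0.004, 1.568, -0.37]
wrist_force: [0.8, 0.2, -0.5]
grip_width: 0.0598
[ 0.62487951 -0.15690051  0.25361718] [ 0.8096949   0.20048173 -0.51719081] 0.059847748672696446
scene 156 (array([ 0.62389915, -0.15521327]), np.float64(0.001676571735459424))
scene 118 (array([ 0.62453828, -0.15477856]), np.float64(0.0007448890109089046))
scene 133 (array([ 0.62481093, -0.15477836]), np.float64(0.0006521924368600932))
top 0.13522583369893917
slim (array([0.55765827, 0.28725781]), np.float64(0.0010769443488737754))
side 82 (array([ 0.62396139, -0.1574779 ]), np.float64(0.0009048351148998954))
side 89 (array([ 0.62383519, -0.15718074]), np.float64(0.0009565082219569438))
side 98 (array([ 0.62403113, -0.15776578]), np.float64(0.0009643603334560925))
top 0.13797124125947155
slim (array([0.55630446, 0.28408834]), np.float64(0.0016709455932362458))
```

View pics/end.png

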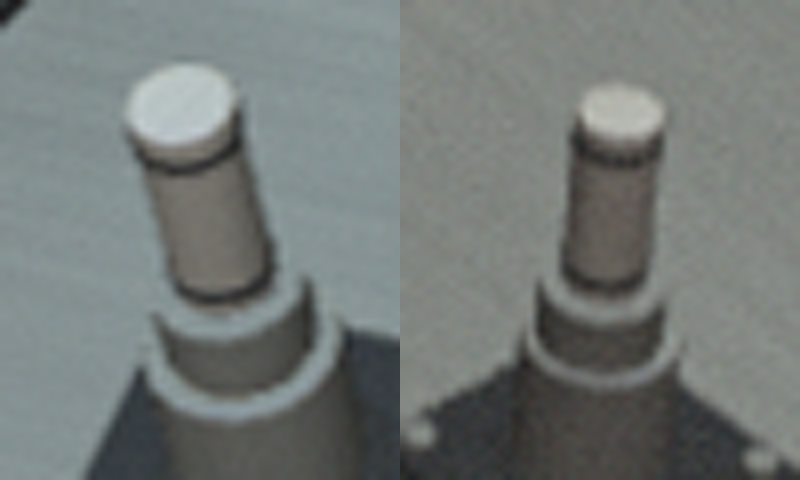

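The gauge stands free and upright in the sleeve, with its top at (182,105) in the left view and (622,112) in the right. Its top is at about 0.136 m, where a seated gauge should be.

```bash
python3 -c "
from cell import job_done
print(job_done())"
```

```text
the job is handed in; nothing more can be done
None
```

The thicker gauge is standing released and upright in the middle-sized sleeve with its no-go step on the rim. I handed the job in at about 10.6 s.

- **Pick and insertion:** I lifted the gauge straight out of its block and lowered its go nose into the sleeve. There was no noticeable contact force until the step reached the rim.
- **No-go refusal:** I pressed down for about 0.6 s. The wrist read 10.6 to 12.5 N upward, so roughly 14 to 16 N on the sleeve with the gauge's own weight. The step stayed on the rim.
- **Final position:** The gauge's axis is within about 3 mm of the sleeve's in each camera. It leans less than 2 degrees, and its top is at about 0.136 m, as expected for a seated gauge.
- **Bystanders and gripper:** The slim gauge has moved less than 1 mm from where it began. The open gripper is about 0.12 m above the gauge, and the wrist force is near zero.
- **Disagreement:** The scene and side cameras differed by 3 to 5 mm in absolute position, a common calibration shift. I resolved it with the wrist camera and a model overlay before inserting. No check failed.

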